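# Fetch the calibration weight from under the sliding cover

## Task

The bench balance needs its check weight. Slide the loose cover plate along its storage tray onto the empty deck, without lifting it off the tray, until all three pockets lie open; then pick the knobbed steel calibration weight out of whichever pocket holds it and set it down gently, upright, near the middle of the balance's round pan. Leave the cover lying flat on the deck.

Things in the scene. Friction and masses are not known exactly. Their poses are not given: they have to be found in the camera images.
- tray: White fixed tray, 198 (x) x 238 (y) mm, origin at underside centre, z up, may be turned. -y half: open well (168 x 92 mm, centre y -60, floor 5 mm up) with 3 pockets at x -56, 0, +56 mm, dividers 3 mm thick, 8 high. +y half: flat deck, y -14 to 114 mm, 50 mm up, like the well's walls. Lip all round: 5 mm thick, top at 56 mm. Pockets hold the weight, a rubber stopper and a steel ring, one each.
- cover: Loose grey plate 180 (x) x 104 (y) x 5 mm on the tray, axes along the tray's; origin at underside centre. Starts over the well (tray y about -59 mm, z 50). Black bar handle on top, 50 mm along x, 14 mm thick, centred 30 mm to +y of the origin, 5 to 27 mm above the underside. Slides freely (1-2 N) to tray +y, 4 mm side play; pockets fully open from tray y 38 mm, end lip met at 62 mm.
- weight: Steel calibration weight, upright: cylinder 26 mm across, 28 mm high, with a narrow neck and a 15 mm knob on top, 40 mm high in all, 0.09 to 0.17 kg. Origin: centre of its underside, z up. Stands on the floor of one of the pockets, within 5 mm of its centre, hidden by the cover at the start. The stopper beside it is black, tapered, 31 mm wide, 30 high; the ring 32 mm wide, 16 high.
- pan (a point): Centre of the top face of the round steel pan, 120 mm across, 50 mm above the bench, of the fixed white balance (220 x 170 mm, body 36 mm high, display on its side towards the robot). z is up.
Not all that is in view belongs to the job. Several things have the shape of the cover; the one meant has the colours described above.

How it is judged:
By the outcome, as a careful person would: the job done as asked, in the order asked, and still so for the second after the job is handed in, with the robot touching nothing.
It also fails if it takes over 48 s, if anything falls off the work surface, if the arm or the gripper's body presses on something with over 40 N, if the wrist force passes 120 N, or if a joint passes its speed limit or range.

## Robot

A 6-joint arm with a two-finger parallel gripper is mounted at the origin on the work surface. World frame = base frame: x ahead of the robot, y to its left, z up, the work surface at z = 0. Lengths are in mm, angles in rad, forces in N, time in s.
With the tool pointing down it reaches from about 275 to 1000 mm from the base axis. Payload 8.4 kg.
Tool frame: the origin (TCP) lies at the very end of the fingers, on their centre line; the grasp point (between the pads) lies 19 mm behind it; z points along the fingers, y is the direction in which the jaws open and shut (so a half turn about z gives the same grasp; the last joint's range is limited). The gripper opens to 85 mm and grips with 20 to 120 N. Pads are 22 mm wide; open, the fingers measure 114 mm over their backs; the gripper's body (76 mm by 85 mm) begins 54 mm behind the grasp point. The pads swing forward as they close: fully open they stand 13 mm farther back than shut.
Start: joints at [1.176, 0.353, 1.633, -0, 1.155, -0.002], TCP at [239.234, 577.403, 200.781] pointing down, gripper open.
Joint ranges: [-2.63, 2.63], [-0.92, 2.1], [0.06, 2.66], [-1.3, 4.44], [0, 2.69], [-3.02, 3.02]. Speed limits (rad/s): [2.22, 2.22, 2.79, 3.14, 3.14, 3.14].

## Interface

Orientations are given as [roll, pitch, yaw] about the fixed x, y, z axes, in that order (R = Rz(yaw) Ry(pitch) Rx(roll)).
In Python, from rig import sense, grab_frame, get_calibration, sign_off, boxes_of, trace gives the robot as it stands.
- The arm moves only by the tool servo_tool, never from a script. Its argument "rows" is a list of rows, each a list of 3 entries, a list of its own where there are three numbers: the finger opening in mm, from 0 to 85.4, then the shift along the tool's x, y, z in mm, then the turn, a rotation vector about the tool's x, y, z in degrees. A call has 1 to 8 rows; each row shifts and turns the commanded pose from where the row before left it, along the tool's axes as they then stand; what a row does not reach is not made up. A row lasts 1/8 s, in which the tool goes at most 62.5 mm and 10.7 degrees, less where a joint would pass 70% of its speed; a pose out of reach is approached as far as the arm can. A call is refused whole if a number of a shift passes 62.5 or a number of a turn 10.7, either way. A call with a gripper value outside its range is refused whole. The fingers move at their own pace and stop on an object; "force" is the grip in N (left out, the last holds). Time passes only in rows, so rows that do not move let the fingers close. It gives the time, the measured TCP pose, the force and the opening at its end, in the units of the state.
- sense(): the state, without advancing time (a new reading comes with each control period).
- grab_frame(name): name is "side" or "top"; returns the picture (420x560x3 uint8, blue, green, red); there is no depth.
- get_calibration(name): a dict with "intrinsics" (3x3 intrinsics, pixels), "world_to_cam" (4x4, takes a point from world to camera coordinates). Camera axes: x right, y down, z forward; pixel columns grow to the right and rows downward; lengths in mm; the calibration is good to about 2 mm. A picture is of the moment at which its call begins. get_calibration takes no time and is no camera call.
- sign_off(): hands the job in, once; it reports no verdict.
Trained networks look in the newest picture that a camera, given by its name, has taken for a name from the list of things; names that differ only in an ending like _2 or _b are one class to them, and where a whole thing is asked for, a point or a joint stands for the part that bears it (a point fixed in the world has none). Each returns a list of dicts, best first, with "conf" (0 to 1); they miss things now and then, are a little off and sometimes report something else, mostly with a low value. They report only what shows in the picture. A call takes as long as a camera call. They do not tell look-alikes from the thing itself.
- boxes_of(camera, thing): "centre" ([x, y, z] in mm, in the coordinates of the camera as it stood for that picture, good to about 4 mm: the middle of the surface that is visible of it).
- trace(camera, thing): "mask" (420x560 bool, what is visible of it).
The state is a dict: "clock": time; "qpos": joint angles; "qvel": joint speeds; "joint_efforts": joint torques, N m; "eef_pos": TCP position; "tcp_rot": TCP orientation; "contact_force": force on the tool from outside, world axes, zero at the start; "wrist_torque": the same for the moment, N m; "opening": opening from 0.0 (shut) to 1.0 (fully open).
Only numpy, scipy, OpenCV 4.12 (cv2) and the standard library are available. Lean on these libraries where they do the work, as an engineer would, in place of code of your own. Each camera call takes 0.05 s, during which the arm holds its last target. There are 200 camera calls.

## Working session

There is one attempt and no reset: what is moved stays moved. The work goes in short steps, Python scripts to look and compute and a tool call to move; the robot and the scene stay as the last step left them, time stands still between calls to the robot, and variables do not carry over. Pictures are saved under pics/ and viewed, about 8 in all and at most 12, crops included, and the job is handed in when it is done.

Besides the shell and the picture viewer there is one more tool, called after "Request:" in YAML: its name, and indented under it one key for each argument. servo_tool: Moves the arm, as the interface text tells. Its arguments: {"type":"object","properties":{"rows":{"type":"array","items":{"type":"array"}},"force":{"type":"number"}},"required":["rows"]}

```bash
mkdir -p pics; ls
python3 - <<'E'
from rig import *
import cv2, numpy as np
s=sense(); print({k:np.round(v,3).tolist() for k,v in s.items()})
for c in ("side","top"):
    f=grab_frame(c); cv2.imwrite(f"pics/{c}0.png",f)
    k=get_calibration(c); K=np.array(k["intrinsics"]);T=np.array(k["world_to_cam"]); print(c,K.round(1).tolist(),T.round(3).tolist())
    for t in ("tray","cover","pan","weight"):
        for b in boxes_of(c,t):
            p=np.array(b["centre"]); w=np.linalg.inv(T)@np.r_[p,1]; u=K@p
            print(c,t,round(b["conf"],2),w[:3].round(0),(u[:2]/u[2]).round(0))
E
```

```text
pics
{'clock': 0.0, 'qpos': [1.176, 0.354, 1.634, -0.0, 1.155, -0.002], 'qvel': [0.0, 0.001, 0.001, -0.001, -0.001, 0.0], 'joint_efforts': [-0.001, -60.525, -34.207, 0.0, 0.009, -0.0], 'eef_pos': [239.061, 576.918, 200.043], 'tcp_rot': [-3.14, 0.0, 2.749], 'contact_force': [-0.722, 0.198, 0.857], 'wrist_torque': [-0.028, 0.004, 0.025], 'opening': 0.999}
side [[413.1, 0.0, 277.1], [0.0, 413.1, 199.1], [0.0, 0.0, 1.0]] [[0.848, -0.53, 0.017, -494.09], [-0.391, -0.645, -0.656, 147.545], [0.359, 0.55, -0.754, 1100.572], [0.0, 0.0, 0.0, 1.0]]
side tray 0.88 [ 513. -168.   45.] [288. 208.]
side cover 0.89 [ 271. -261.    2.] [228. 281.]
side cover 0.89 [ 665. -473.    7.] [400. 272.]
side cover 0.88 [ 562. -251.   51.] [320. 220.]
side cover 0.81 [ 427. -494.    4.] [332. 325.]
side pan 0.95 [504. 177.  34.] [228. 142.]
top [[465.4, 0.0, 277.4], [0.0, 465.4, 205.6], [0.0, 0.0, 1.0]] [[-0.019, -1.0, -0.005, -128.314], [-0.998, 0.019, -0.066, 472.846], [0.066, 0.004, -0.998, 1197.54], [0.0, 0.0, 0.0, 1.0]]
top tray 0.63 [ 534. -140.   49.] [278. 180.]
top cover 0.92 [ 674. -466.    6.] [400. 127.]
top cover 0.83 [ 433. -485.    5.] [410. 218.]
top cover 0.58 [ 566. -247.   55.] [320. 166.]
top cover 0.57 [ 280. -253.    7.] [323. 278.]
top pan 0.59 [509. 202.  34.] [145. 193.]
```

Run:
```python
import cv2
f=cv2.imread("pics/top0.png"); cv2.imwrite("pics/topcrop.png",cv2.resize(f[100:260,60:480],None,fx=1.9,fy=1.9,interpolation=cv2.INTER_CUBIC))
```

```text
(no output)
```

View pics/top0.png

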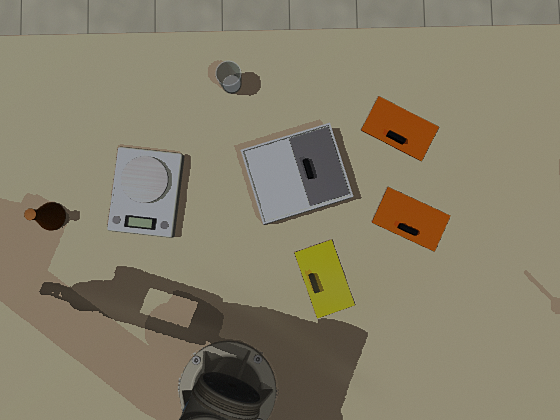

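View pics/side0.png

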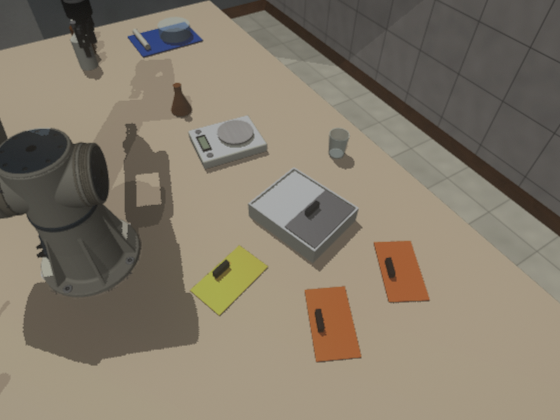

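View pics/topcrop.png

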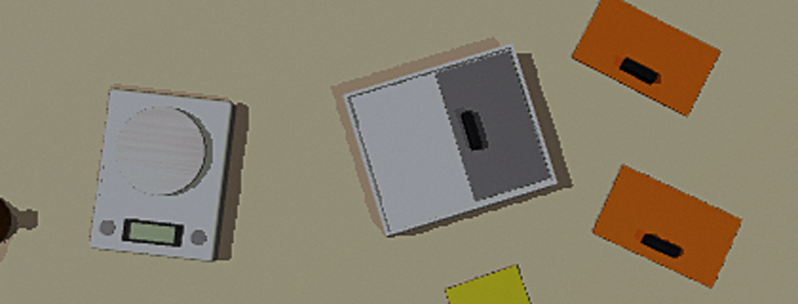

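The grey plate on the tray at top (320,166) is the cover. Its look-alikes are orange at (400,127) and (411,218) and yellow at (324,278). The crop confirms grey with a black handle, the deck to the image left, and the pan at about (147,180) in top and (236,133) in side.

```bash
cat > h.py <<'E'
from rig import *
import cv2, numpy as np
C={}
for c in ("side","top"):
    k=get_calibration(c); C[c]=(np.array(k["intrinsics"]),np.array(k["world_to_cam"]))
def proj(c,P):
    K,T=C[c]; P=np.atleast_2d(P); q=(K@(T[:3,:3]@P.T+T[:3,3:])).T; return q[:,:2]/q[:,2:]
def plane(c,uv,z):
    K,T=C[c]; R=T[:3,:3]; o=-R.T@T[:3,3]; d=(R.T@np.linalg.inv(K)@np.c_[np.atleast_2d(uv),np.ones(len(np.atleast_2d(uv)))].T).T
    return o+d*((z-o[2])/d[:,2])[:,None]
def tri(a,b):
    P=[C[c][0]@C[c][1][:3] for c in("side","top")]
    X=cv2.triangulatePoints(P[0],P[1],np.array(a,float).reshape(2,1),np.array(b,float).reshape(2,1))[:,0]; return X[:3]/X[3]
E
python3 - <<'E'
from h import *
from scipy import ndimage
im={c:cv2.imread(f"pics/{c}0.png") for c in C}
g=cv2.cvtColor(im["top"],cv2.COLOR_BGR2GRAY)
co=np.array([[346,97],[513,46],[556,184],[388,236]],np.float32)/1.9+[60,100]
co2=cv2.cornerSubPix(g,co.astype(np.float32).reshape(-1,1,2).copy(),(3,3),(-1,-1),(3,30,.01))[:,0]
print(co.round(1).tolist(),co2.round(1).tolist())
for q in (co,co2):
    W=plane("top",q,56)[:,:2]; r=cv2.minAreaRect(W.astype(np.float32)); print("tray",W.mean(0).round(1),r)
    e=(W[0]-W[3])+(W[1]-W[2]); print("xaxis yaw deg",np.degrees(np.arctan2(e[1],e[0])), np.linalg.norm(W[0]-W[3]),np.linalg.norm(W[0]-W[1]))
h={}; p={}
for c,(u,v),(pu,pv) in (("side",(313,209),(236,133)),("top",(309,169),(147,180))):
    m=(im[c].max(2)<45).astype(np.uint8); l,_=ndimage.label(m); ys,xs=np.mgrid[:420,:560]
    d=(xs-u)**2+(ys-v)**2; near=l[(d<100)&(l>0)]; k=np.bincount(near).argmax(); s=l==k
    h[c]=(xs[s].mean(),ys[s].mean()); print(c,"handle",s.sum(),np.round(h[c],1))
    hsv=cv2.cvtColor(im[c],cv2.COLOR_BGR2HSV); print(hsv[pv,pu-40:pu+60:3].tolist())
print("handle",tri(h["side"],h["top"]).round(1))
print("pan guess",tri((236,133),(147,180)).round(1))
E
```

```text
[[242.1, 151.1], [330.0, 124.2], [352.6, 196.8], [264.2, 224.2]] [[242.39999389648438, 150.60000610351562], [328.5, 124.5999984741211], [352.79998779296875, 198.89999389648438], [263.20001220703125, 224.39999389648438]]
tray [ 547.1 -189.3] ((547.0574951171875, -189.53387451171875), (194.10501098632812, 234.58485412597656), 16.023988723754883)
xaxis yaw deg 15.710060729140194 194.10610639441558 233.94120350970857
tray [ 545.7 -188. ] ((547.1229248046875, -189.0919647216797), (198.91641235351562, 234.51820373535156), 14.77214527130127)
xaxis yaw deg 15.608431573257198 194.7422430429972 228.74667287412842Traceback (most recent call last):
  File "<stdin>", line 14, in <module>
ValueError: attempt to get argmax of an empty sequence
```

Run:
```python
from h import *
from scipy import ndimage
im={c:cv2.imread(f"pics/{c}0.png") for c in C}
h={};ys,xs=np.mgrid[:420,:560]
for c,(u,v) in (("side",(313,209)),("top",(309,169))):
    g=im[c].max(2); d=(xs-u)**2+(ys-v)**2; t=(g[d<144].min()+ (40 if c=='top' else 40)); s=(g<t)&(d<225); l,n=ndimage.label(s); k=np.bincount(l[l>0]).argmax(); s=l==k
    h[c]=(xs[s].mean(),ys[s].mean()); print(c,t,s.sum(),np.round(h[c],1))
print("handle",tri(h["side"],h["top"]).round(1))
yaw=np.radians(15.8); R=np.array([[np.cos(yaw),-np.sin(yaw)],[np.sin(yaw),np.cos(yaw)]])
pan=tri((236,133),(147,180)); print(pan.round(1), plane("top",(147,180),50).round(1),plane("side",(236,133),50).round(1))
a=np.linspace(0,2*np.pi,80)
pan=plane("top",(146.8,179.5),50)[0]
out=[]
for c,(x0,y0,x1,y1) in (("top",(100,100,370,250)),("side",(180,100,370,270))):
    S=4; o=cv2.resize(im[c],None,fx=S,fy=S,interpolation=cv2.INTER_CUBIC)
    def line(P,col): cv2.polylines(o,[((proj(c,P)+.5)*S-.5).astype(int).reshape(-1,1,2)],True,col,1)
    line(np.c_[pan[0]+60*np.cos(a),pan[1]+60*np.sin(a),a*0+50],(0,0,255))
    for z,hx,y0_,y1_ in ((56,99,-119,119),(55,90,-111,-7),(77,25,-36,-22)):
        q=np.array([[-hx,y0_],[hx,y0_],[hx,y1_],[-hx,y1_]])@R.T+[547.1,-189.2]; line(np.c_[q,[z]*4],(0,255,0))
    o=o[y0*S:y1*S,x0*S:x1*S]; o=cv2.resize(o,(790,int(790*o.shape[0]/o.shape[1])),interpolation=cv2.INTER_AREA)
    cv2.imwrite(f"pics/ov_{c}.png",o)
```

```text
side 85 199 [312.4 209.7]
top 40 140 [307.9 168.4]
handle [ 560.2 -216.6   59.9]
[541.3 193.8  45.4] [[539.7 192.9  50. ]] [[540.2 188.2  50. ]]
```

View pics/ov_top.png

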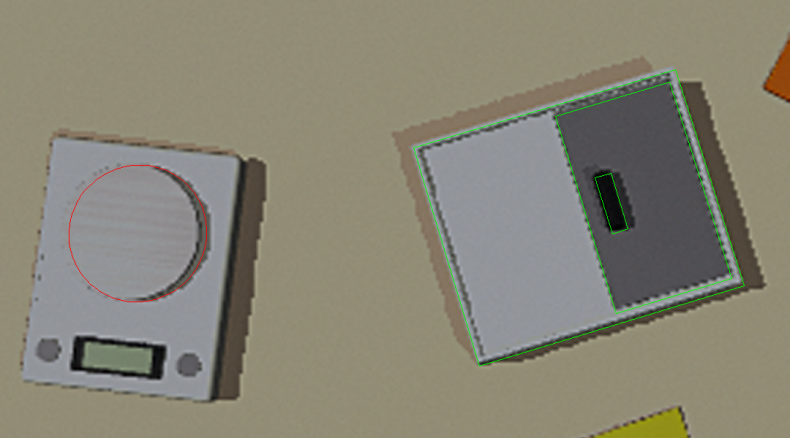

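View pics/ov_side.png

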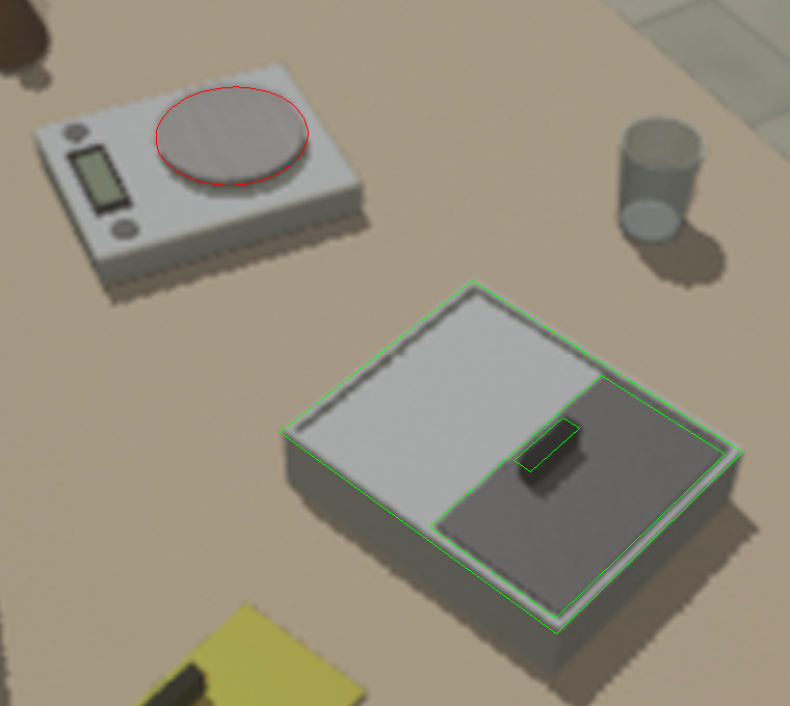

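The overlay fits in both views. Tray centre is (547,-189) with yaw 15.8°, the handle is near (555,-217), and the pan is near (540,192). Next is a planner that prints tool-frame rows.

```bash
cat > plan.py <<'E'
from h import *
from scipy.spatial.transform import Rotation as Rn
import sys
def plan(target,yaw,n,op):
    "straight move of the TCP to target (mm), tool down at yaw (deg), in n rows"
    s=sense(); p=np.array(s["eef_pos"]); R=Rn.from_euler("xyz",s["tcp_rot"]); G=Rn.from_euler("xyz",[180,0,yaw],degrees=True)
    rv=(R.inv()*G).as_rotvec(degrees=True)/n; step=(np.array(target)-p)/n; rows=[]
    for i in range(n):
        a=np.round(R.inv().apply(step),0 if n>4 else 1); t=np.round(rv,1)
        rows.append([op,a.tolist(),t.tolist()]); R=R*Rn.from_rotvec(t,degrees=True)
    for i in range(0,n,8): print(rows[i:i+8])
if __name__=="__main__":
    a=[float(x) for x in sys.argv[1:]]; print(np.round(sense()["eef_pos"],1),np.degrees(sense()["tcp_rot"]).round(1)); plan(a[:3],a[3],int(a[4]),a[5])
E
python3 plan.py 555 -217 150 15.8 22 40
```

```text
[239.2 577.4 200.7] [-180.    -0.   157.5]
[[40.0, [-27.0, -28.0, 2.0], [-0.0, 0.0, 6.4]], [40.0, [-30.0, -25.0, 2.0], [-0.0, 0.0, 6.4]], [40.0, [-33.0, -21.0, 2.0], [-0.0, 0.0, 6.4]], [40.0, [-35.0, -17.0, 2.0], [-0.0, 0.0, 6.4]], [40.0, [-36.0, -13.0, 2.0], [-0.0, 0.0, 6.4]], [40.0, [-38.0, -9.0, 2.0], [-0.0, 0.0, 6.4]], [40.0, [-39.0, -5.0, 2.0], [-0.0, 0.0, 6.4]], [40.0, [-39.0, -1.0, 2.0], [-0.0, 0.0, 6.4]]]
[[40.0, [-39.0, 4.0, 2.0], [-0.0, 0.0, 6.4]], [40.0, [-38.0, 8.0, 2.0], [-0.0, 0.0, 6.4]], [40.0, [-37.0, 12.0, 2.0], [-0.0, 0.0, 6.4]], [40.0, [-35.0, 16.0, 2.0], [-0.0, 0.0, 6.4]], [40.0, [-33.0, 20.0, 2.0], [-0.0, 0.0, 6.4]], [40.0, [-31.0, 24.0, 2.0], [-0.0, 0.0, 6.4]], [40.0, [-28.0, 27.0, 2.0], [-0.0, 0.0, 6.4]], [40.0, [-25.0, 30.0, 2.0], [-0.0, 0.0, 6.4]]]
[[40.0, [-21.0, 32.0, 2.0], [-0.0, 0.0, 6.4]], [40.0, [-18.0, 35.0, 2.0], [-0.0, 0.0, 6.4]], [40.0, [-14.0, 36.0, 2.0], [-0.0, 0.0, 6.4]], [40.0, [-10.0, 38.0, 2.0], [-0.0, 0.0, 6.4]], [40.0, [-5.0, 38.0, 2.0], [-0.0, 0.0, 6.4]], [40.0, [-1.0, 39.0, 2.0], [-0.0, 0.0, 6.4]]]
```

Request:
servo_tool:
  rows:
    - [40,[-27,-28,2],[0,0,6.4]]
    - [40,[-30,-25,2],[0,0,6.4]]
    - [40,[-33,-21,2],[0,0,6.4]]
    - [40,[-35,-17,2],[0,0,6.4]]
    - [40,[-36,-13,2],[0,0,6.4]]
    - [40,[-38,-9,2],[0,0,6.4]]
    - [40,[-39,-5,2],[0,0,6.4]]
    - [40,[-39,-1,2],[0,0,6.4]]
  force: 20

```text
clock: 1.5
eef_pos: [355.5, 287.0, 185.0]
tcp_rot: [3.141, -0.0, 1.852]
contact_force: [-0.0, -0.7, 0.1]
opening: 0.469
```

Request:
servo_tool:
  rows:
    - [40,[-39,4,2],[0,0,6.4]]
    - [40,[-38,8,2],[0,0,6.4]]
    - [40,[-37,12,2],[0,0,6.4]]
    - [40,[-35,16,2],[0,0,6.4]]
    - [40,[-33,20,2],[0,0,6.4]]
    - [40,[-31,24,2],[0,0,6.4]]
    - [40,[-28,27,2],[0,0,6.4]]
    - [40,[-25,30,2],[0,0,6.4]]

```text
clock: 2.5
eef_pos: [471.2, -2.0, 168.9]
tcp_rot: [3.141, -0.0, 0.958]
contact_force: [0.4, 0.8, 0.2]
opening: 0.468
```

Request:
servo_tool:
  rows:
    - [40,[-21,32,2],[0,0,6.4]]
    - [40,[-18,35,2],[0,0,6.4]]
    - [40,[-14,36,2],[0,0,6.4]]
    - [40,[-10,38,2],[0,0,6.4]]
    - [40,[-5,38,2],[0,0,6.4]]
    - [40,[-1,39,2],[0,0,6.4]]
    - [40,[0,0,0],[0,0,0]]
    - [40,[0,0,0],[0,0,0]]

```text
clock: 3.5
eef_pos: [555.7, -217.0, 156.6]
tcp_rot: [-3.141, 0.001, 0.292]
contact_force: [-0.6, -0.2, 0.3]
opening: 0.465
```

```bash
python3 plan.py 555 -217 59 15.8 5 40
```

```text
[ 555.7 -217.   156.6] [-180.     0.    16.7]
[[40.0, [-0.0, -0.0, 20.0], [-0.0, 0.0, 0.2]], [40.0, [-0.0, -0.0, 20.0], [-0.0, 0.0, 0.2]], [40.0, [-0.0, -0.0, 20.0], [-0.0, 0.0, 0.2]], [40.0, [-0.0, -0.0, 20.0], [-0.0, 0.0, 0.2]], [40.0, [-0.0, -0.0, 20.0], [-0.0, 0.0, 0.2]]]
```

Request:
servo_tool:
  rows:
    - [36,[0,0,25],[0,0,0.3]]
    - [36,[0,0,25],[0,0,0.3]]
    - [36,[0,0,23],[0,0,0.3]]
    - [36,[0,0,14],[0,0,0]]
    - [36,[0,0,10],[0,0,0]]
    - [20,[0,0,0],[0,0,0]]
    - [20,[0,0,0],[0,0,0]]

```text
clock: 4.38
eef_pos: [556.6, -217.6, 60.5]
tcp_rot: [3.141, -0.001, 0.276]
contact_force: [-0.1, -0.4, -0.3]
opening: 0.238
```

Run:
```python
from h import *
f=grab_frame("side"); cv2.imwrite("pics/s1.png",cv2.resize(f[120:280,220:400],None,fx=4,fy=3.75/3.75*4))
print(sense()["eef_pos"],sense()["contact_force"])
```

```text
[ 556.69850853 -217.60042328   60.54754429] [-0.3716578  -0.15931882  0.45111297]
```

View pics/s1.png

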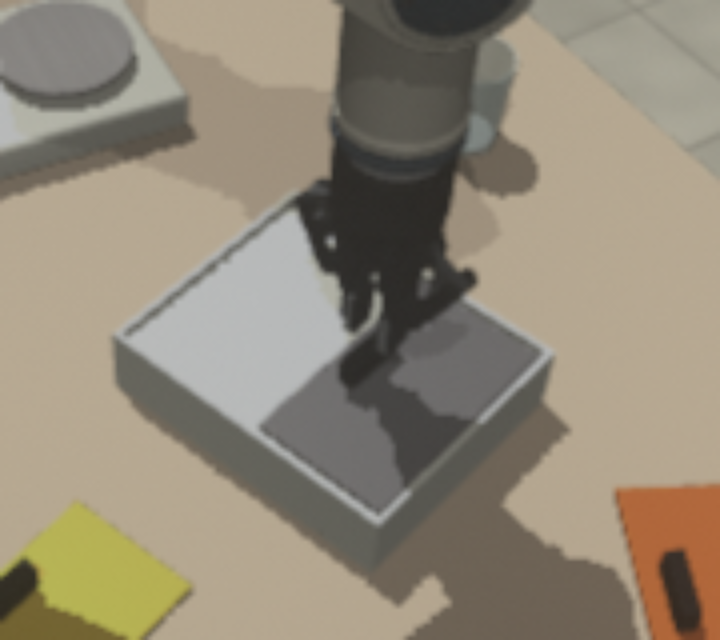

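The fingers straddle the handle at crop (370,340), and the cover still lies flat over the well. I'll slide it along tray +y (tool -y), caged rather than clamped, so nothing lifts it.

Request:
servo_tool:
  rows:
    - [20,[0,-6,0],[0,0,0]]
    - [20,[0,-12,0],[0,0,0]]
    - [20,[0,-16,0],[0,0,0]]
    - [20,[0,-18,0],[0,0,0]]
    - [20,[0,-18,0],[0,0,0]]
    - [20,[0,-18,0],[0,0,0]]
    - [20,[0,-14,0],[0,0,0]]
    - [20,[0,-9,0],[0,0,0]]

```text
clock: 5.42
eef_pos: [525.7, -109.7, 59.8]
tcp_rot: [3.142, -0.0, 0.276]
contact_force: [-0.4, -0.3, 0.2]
opening: 0.233
```

Request:
servo_tool:
  rows:
    - [20,[0,0,0],[0,0,0]]
    - [36,[0,0,0],[0,0,0]]
    - [36,[0,0,0],[0,0,0]]
    - [36,[0,0,-12],[0,0,0]]
    - [36,[0,0,-30],[0,0,0]]
    - [40,[0,0,-50],[0,0,0]]
    - [40,[0,0,-50],[0,0,0]]

```text
clock: 6.3
eef_pos: [525.7, -110.8, 204.0]
tcp_rot: [3.141, -0.0, 0.275]
contact_force: [0.9, 0.6, 0.1]
opening: 0.466
```

Request:
servo_tool:
  rows:
    - [40,[0,-50,-10],[0,0,0]]
    - [40,[0,-60,0],[0,0,0]]
    - [40,[0,-60,0],[0,0,0]]
    - [40,[0,-50,0],[0,0,0]]
    - [40,[0,0,0],[0,0,0]]

```text
clock: 6.92
eef_pos: [465.3, 103.6, 212.7]
tcp_rot: [-3.141, -0.001, 0.279]
contact_force: [-0.3, -0.2, 0.0]
opening: 0.468
```

Run:
```python
from h import *
for c,(x0,y0,x1,y1) in (("top",(225,110,375,240)),("side",(230,150,380,270))):
    f=grab_frame(c); cv2.imwrite(f"pics/{c}2.png",f); cv2.imwrite(f"pics/{c}2c.png",cv2.resize(f[y0:y1,x0:x1],None,fx=4,fy=4,interpolation=cv2.INTER_CUBIC))
    K,T=C[c]
    for t in ("weight","cover"):
        for b in boxes_of(c,t):
            p=np.array(b["centre"]); w=np.linalg.inv(T)@np.r_[p,1]; u=K@p
            print(c,t,round(b["conf"],2),w[:3].round(0),(u[:2]/u[2]).round(0))
a=cv2.imread("pics/top2c.png"); b=cv2.imread("pics/side2c.png")
o=np.zeros((600,800,3),np.uint8)
a=cv2.resize(a,(400,int(400*a.shape[0]/a.shape[1]))); b=cv2.resize(b,(400,int(400*b.shape[0]/b.shape[1])))
o[:len(a),:400]=a;o[:len(b),400:]=b; cv2.imwrite("pics/both2.png",o[:350])
```

```text
top cover 0.85 [ 670. -465.    7.] [399. 128.]
top cover 0.82 [ 434. -482.    6.] [409. 217.]
top cover 0.75 [ 278. -254.    6.] [324. 279.]
top cover 0.64 [ 565. -246.   55.] [319. 167.]
top cover 0.38 [542. 150.  37.] [165. 180.]
top cover 0.22 [ 534. -142.   50.] [278. 180.]
side cover 0.81 [ 668. -475.   10.] [402. 271.]
side cover 0.71 [ 427. -495.    4.] [332. 324.]
side cover 0.58 [ 270. -258.    5.] [227. 280.]
side cover 0.55 [ 560. -253.   54.] [320. 220.]
```

View pics/both2.png

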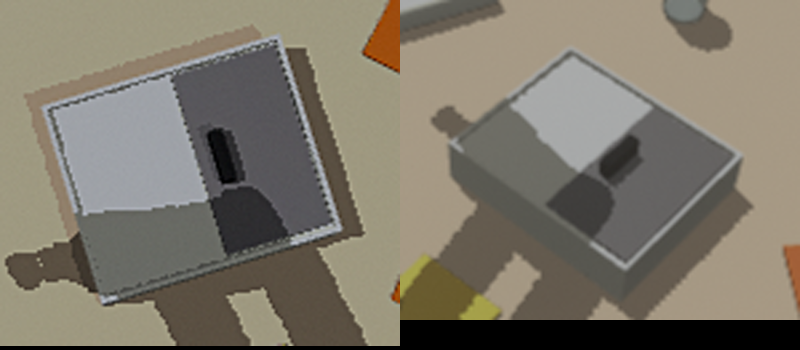

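The contact force stayed near zero and the cover has not moved: it is still at top (319,167). The fingers must have passed over the handle. I'll overlay the handle box and the TCP on the earlier picture.

Run:
```python
from h import *
f=cv2.imread("pics/s1.png")  # 4x crop from (220,120)
g=cv2.imread("pics/side2.png")[120:280,220:400]; g=cv2.resize(g,None,fx=4,fy=4,interpolation=cv2.INTER_CUBIC)
yaw=np.radians(15.8); R=np.array([[np.cos(yaw),-np.sin(yaw)],[np.sin(yaw),np.cos(yaw)]])
px=lambda P:((proj("side",P)-[220,120]+.5)*4-.5).round().astype(int)
for o in (f,g):
    for z in (55,77):
        q=np.array([[-25,-36],[25,-36],[25,-22],[-25,-22]])@R.T+[547.1,-189.2]
        cv2.polylines(o,[px(np.c_[q,[z]*4]).reshape(-1,1,2)],True,(0,255,0) if z==77 else (255,255,0),1)
    for z in (60.5,79.5,100,134):
        cv2.circle(o,px([[556.6,-217.6,z]])[0].tolist(),3,(0,0,255),-1)
o=np.hstack([f[200:460,220:580],g[200:460,220:580]]); o=cv2.resize(o,(800,int(800*260/720)))
o=cv2.convertScaleAbs(o,alpha=1.5,beta=20)
cv2.imwrite("pics/chk.png",o)
```

```text
(no output)
```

View pics/chk.png

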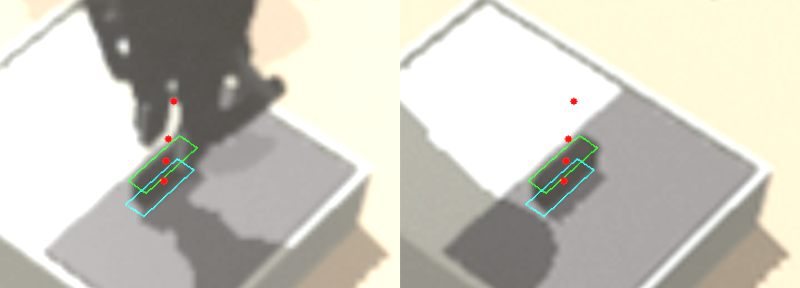

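Run:
```python
from h import *
s=sense();p=np.array(s["eef_pos"]);print(p,s["opening"])
o=[]
for c in ("side","top"):
    g=cv2.imread(f"pics/{c}2.png"); u=proj(c,[p])[0].round().astype(int); x0,y0=u-[50,50]
    x0=max(x0,0);y0=max(y0,0)
    k=cv2.resize(g[y0:y0+100,x0:x0+100],None,fx=4,fy=4,interpolation=cv2.INTER_CUBIC); k=cv2.convertScaleAbs(k,alpha=1.6,beta=20)
    ty=np.array([np.sin(.279),-np.cos(.279),0])
    for dz in (0,19,73):
      for d in (-20,0,20):
        q=((proj(c,[p+[0,0,dz]+d*ty])[0]-[x0,y0]+.5)*4).astype(int); cv2.circle(k,q.tolist(),2,(0,0,255) if dz==0 else (0,255,0),-1)
    o.append(k)
cv2.imwrite("pics/tip.png",np.hstack(o))
```

```text
[466.44607693 100.00632102 211.92750085] 0.4662940557519972
```

View pics/tip.png

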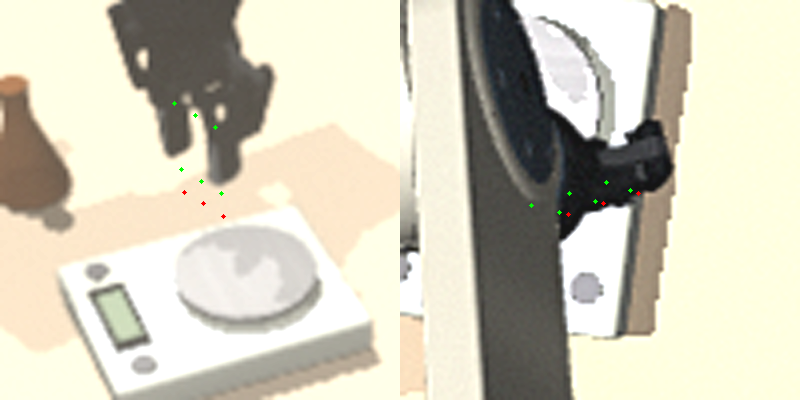

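The view shows the fingertips sitting roughly 20-30 mm above the reported TCP. I'll calibrate this by a gentle touch on the bare deck at tray (0,55), with the fingers at 26 mm opening.

```bash
python3 plan.py 532 -136 70 15.8 8 26
```

```text
[466.4 100.  211.9] [180.   -0.   15.7]
[[26.0, [-0.0, 31.0, 18.0], [0.0, -0.0, -0.0]], [26.0, [-0.0, 31.0, 18.0], [0.0, -0.0, -0.0]], [26.0, [-0.0, 31.0, 18.0], [0.0, -0.0, -0.0]], [26.0, [-0.0, 31.0, 18.0], [0.0, -0.0, -0.0]], [26.0, [-0.0, 31.0, 18.0], [0.0, -0.0, -0.0]], [26.0, [-0.0, 31.0, 18.0], [0.0, -0.0, -0.0]], [26.0, [-0.0, 31.0, 18.0], [0.0, -0.0, -0.0]], [26.0, [-0.0, 31.0, 18.0], [0.0, -0.0, -0.0]]]
```

Request:
servo_tool:
  rows:
    - [26,[0,35,0],[0,0,0]]
    - [26,[0,50,0],[0,0,0]]
    - [26,[0,55,15],[0,0,0]]
    - [26,[0,55,30],[0,0,0]]
    - [26,[0,35,40],[0,0,0]]
    - [26,[0,18,40],[0,0,0]]
    - [26,[0,0,15],[0,0,0]]
    - [26,[0,0,0],[0,0,0]]

```text
clock: 8.22
eef_pos: [532.6, -137.3, 71.2]
tcp_rot: [-3.14, 0.002, 0.275]
contact_force: [-0.4, -0.0, 0.3]
opening: 0.301
```

Request:
servo_tool:
  rows:
    - [26,[0,0,6],[0,0,0]]
    - [26,[0,0,6],[0,0,0]]
    - [26,[0,0,4],[0,0,0]]

```text
clock: 8.6
eef_pos: [533.8, -137.1, 56.2]
tcp_rot: [3.141, -0.001, 0.276]
contact_force: [-0.1, 0.1, 0.5]
opening: 0.307
```

Request:
servo_tool:
  rows:
    - [26,[0,0,2],[0,0,0]]
    - [26,[0,0,1],[0,0,0]]

```text
clock: 8.85
eef_pos: [533.5, -137.3, 52.8]
tcp_rot: [3.142, -0.0, 0.276]
contact_force: [-0.0, -0.1, 0.1]
opening: 0.302
```

Request:
servo_tool:
  rows:
    - [26,[0,0,3],[0,0,0]]
    - [26,[0,0,2],[0,0,0]]
    - [26,[0,0,0],[0,0,0]]

```text
clock: 9.22
eef_pos: [533.3, -137.4, 47.6]
tcp_rot: [-3.141, 0.0, 0.276]
contact_force: [-1.1, -0.3, 0.7]
opening: 0.305
```

Request:
servo_tool:
  rows:
    - [26,[0,0,2],[0,0,0]]
    - [26,[0,0,2],[0,0,0]]

```text
clock: 9.48
eef_pos: [533.6, -137.4, 43.8]
tcp_rot: [3.142, -0.0, 0.276]
contact_force: [-1.0, -0.0, -0.8]
opening: 0.303
```

Request:
servo_tool:
  rows:
    - [26,[0,0,2],[0,0,0]]
    - [26,[0,0,1],[0,0,0]]

```text
clock: 9.72
eef_pos: [533.4, -137.4, 40.7]
tcp_rot: [-3.142, 0.0, 0.276]
contact_force: [0.0, -0.6, 0.4]
opening: 0.307
```

Request:
servo_tool:
  rows:
    - [26,[0,0,2],[0,0,0]]
    - [26,[0,0,2],[0,0,0]]

```text
clock: 9.98
eef_pos: [533.6, -137.4, 36.7]
tcp_rot: [3.142, -0.0, 0.276]
contact_force: [0.3, -0.1, -0.1]
opening: 0.304
```

Request:
servo_tool:
  rows:
    - [26,[0,0,2],[0,0,0]]
    - [26,[0,0,1],[0,0,0]]

```text
clock: 10.22
eef_pos: [533.5, -137.4, 33.7]
tcp_rot: [-3.142, 0.0, 0.276]
contact_force: [0.4, -0.6, -1.0]
opening: 0.306
```

Request:
servo_tool:
  rows:
    - [26,[0,0,2],[0,0,0]]
    - [26,[0,0,1],[0,0,0]]

```text
clock: 10.48
eef_pos: [533.5, -137.4, 30.7]
tcp_rot: [-3.142, 0.0, 0.276]
contact_force: [-0.9, -0.8, -0.1]
opening: 0.305
```

Request:
servo_tool:
  rows:
    - [26,[0,0,1.5],[0,0,0]]
    - [26,[0,0,1],[0,0,0]]

```text
clock: 10.72
eef_pos: [533.5, -137.4, 28.3]
tcp_rot: [-3.142, 0.0, 0.276]
contact_force: [0.9, 0.4, -0.2]
opening: 0.304
```

Request:
servo_tool:
  rows:
    - [26,[0,0,1.5],[0,0,0]]
    - [26,[0,0,1],[0,0,0]]

```text
clock: 10.98
eef_pos: [533.5, -137.4, 25.7]
tcp_rot: [-3.142, 0.0, 0.276]
contact_force: [0.5, 0.4, -0.6]
opening: 0.309
```

Run:
```python
from h import *
s=sense();p=np.array(s["eef_pos"]);print(p,s["contact_force"])
o=[]
for c in ("side","top"):
    g=grab_frame(c); cv2.imwrite(f"pics/{c}3.png",g); u=np.array([300,205]) if c=="side" else np.array([285,170]); x0,y0=u-[66,66]
    k=cv2.resize(g[y0:y0+132,x0:x0+132],(396,396),interpolation=cv2.INTER_CUBIC); k=cv2.convertScaleAbs(k,alpha=1.4,beta=20)
    ty=np.array([np.sin(.276),-np.cos(.276),0])
    for z in (p[2],50):
      for d in (-13,0,13):
        q=p+d*ty; q[2]=z; q=((proj(c,[q])[0]-[x0,y0]+.5)*3).astype(int); cv2.circle(k,q.tolist(),2,(0,0,255) if z!=50 else (0,255,0),-1)
    o.append(k)
cv2.imwrite("pics/tip3.png",np.hstack(o))
```

```text
[ 533.49104028 -137.41225712   25.7451613 ] [ 0.53674399  0.40540738 -0.55862364]
```

View pics/tip3.png

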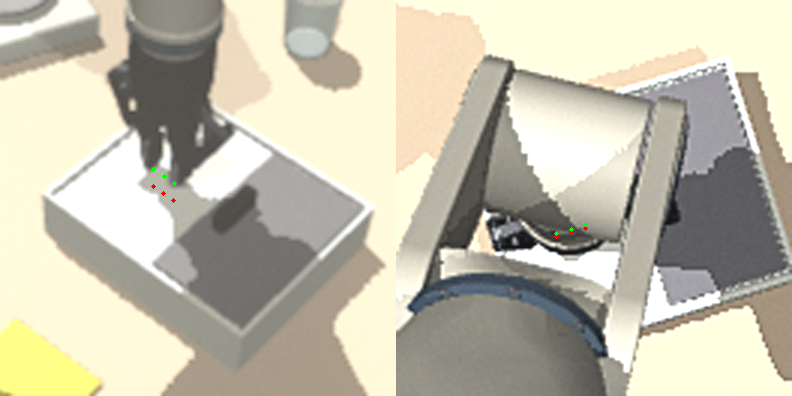

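The tips now sit almost on the z=50 marks (green dots at (153,168) and (174,183)), so the lateral position is right and only the height is off, by about 25 mm. I'll continue to contact.

Request:
servo_tool:
  rows:
    - [26,[0,0,1],[0,0,0]]
    - [26,[0,0,0],[0,0,0]]

```text
clock: 11.32
eef_pos: [533.5, -137.4, 24.8]
tcp_rot: [-3.142, 0.0, 0.276]
contact_force: [-0.4, 0.5, -0.2]
opening: 0.304
```

Request:
servo_tool:
  rows:
    - [26,[0,0,1],[0,0,0]]
    - [26,[0,0,0],[0,0,0]]

```text
clock: 11.58
eef_pos: [533.5, -137.4, 23.8]
tcp_rot: [-3.142, 0.0, 0.276]
contact_force: [-0.8, 0.1, 0.6]
opening: 0.308
```

Request:
servo_tool:
  rows:
    - [26,[0,0,1],[0,0,0]]
    - [26,[0,0,0],[0,0,0]]

```text
clock: 11.82
eef_pos: [533.4, -137.4, 22.8]
tcp_rot: [-3.142, 0.0, 0.276]
contact_force: [-0.3, -0.2, -0.7]
opening: 0.304
```

Request:
servo_tool:
  rows:
    - [26,[0,0,1.5],[0,0,0]]
    - [26,[0,0,0],[0,0,0]]

```text
clock: 12.08
eef_pos: [533.4, -137.4, 21.2]
tcp_rot: [-3.141, 0.0, 0.276]
contact_force: [-0.0, 0.1, -0.1]
opening: 0.307
```

Request:
servo_tool:
  rows:
    - [26,[0,0,1.5],[0,0,0]]
    - [26,[0,0,0],[0,0,0]]

```text
clock: 12.32
eef_pos: [533.4, -137.4, 19.7]
tcp_rot: [-3.142, 0.0, 0.276]
contact_force: [-0.6, 0.1, 0.2]
opening: 0.301
```

Request:
servo_tool:
  rows:
    - [26,[0,0,1.5],[0,0,0]]
    - [26,[0,0,0],[0,0,0]]

```text
clock: 12.58
eef_pos: [533.6, -137.4, 19.4]
tcp_rot: [3.142, -0.0, 0.276]
contact_force: [-4.0, 0.3, 13.0]
opening: 0.304
```

Contact came at TCP z 19.6, against the deck at 50, so the real tips at 26 mm opening stand 30.4 mm above the reported TCP. I'll go back to the handle with that correction.

Request:
servo_tool:
  rows:
    - [32,[0,0,-25],[0,0,0]]
    - [32,[0,0,-26],[0,0,0]]
    - [32,[0,25,0],[0,0,0]]
    - [32,[0,33,0],[0,0,0]]
    - [32,[0,25,0],[0,0,0]]
    - [32,[0,0,0],[0,0,0]]
    - [32,[0,0,20],[0,0,0]]
    - [32,[0,0,10],[0,0,0]]

```text
clock: 13.58
eef_pos: [555.1, -216.3, 38.3]
tcp_rot: [-3.14, 0.002, 0.276]
contact_force: [0.2, 0.0, 0.6]
opening: 0.377
```

Request:
servo_tool:
  rows:
    - [32,[0,0,6],[0,0,0]]
    - [32,[0,0,5],[0,0,0]]
    - [20,[0,0,0],[0,0,0]]
    - [20,[0,0,0],[0,0,0]]

```text
clock: 14.08
eef_pos: [556.4, -217.3, 28.7]
tcp_rot: [3.141, -0.0, 0.276]
contact_force: [-0.6, 0.8, 0.7]
opening: 0.23
```

Request:
servo_tool:
  rows:
    - [20,[0,-6,0],[0,0,0]]
    - [20,[0,-12,0],[0,0,0]]
    - [20,[0,-14,0],[0,0,0]]
    - [20,[0,-14,0],[0,0,0]]

```text
clock: 14.58
eef_pos: [543.3, -172.0, 28.5]
tcp_rot: [3.141, -0.0, 0.276]
contact_force: [0.4, -1.1, 0.9]
opening: 0.233
```

Run:
```python
from h import *
for c in C:
    grab_frame(c); K,T=C[c]
    for b in boxes_of(c,"cover"):
        p=np.array(b["centre"]); w=np.linalg.inv(T)@np.r_[p,1]; print(c,round(b["conf"],2),w[:3].round(0))
```

```text
side 0.74 [ 539. -218.   50.]
side 0.7 [ 428. -496.    8.]
side 0.66 [ 273. -260.    4.]
side 0.66 [ 671. -474.    7.]
side 0.52 [ 505. -237.   49.]
top 0.77 [ 272. -261.    7.]
top 0.73 [ 672. -464.    4.]
top 0.65 [ 431. -482.    6.]
top 0.55 [ 507. -214.   54.]
```

The cover is following. I'll finish the slide: 46 mm done, 66 mm left.

Request:
servo_tool:
  rows:
    - [20,[0,-12,0],[0,0,0]]
    - [20,[0,-14,0],[0,0,0]]
    - [20,[0,-16,0],[0,0,0]]
    - [20,[0,-14,0],[0,0,0]]
    - [20,[0,-8,0],[0,0,0]]
    - [20,[0,-2,0],[0,0,0]]
    - [20,[0,0,0],[0,0,0]]

```text
clock: 15.65
eef_pos: [525.4, -109.3, 28.2]
tcp_rot: [-3.141, 0.0, 0.276]
contact_force: [0.7, -0.1, 0.1]
opening: 0.233
```

Request:
servo_tool:
  rows:
    - [34,[0,0,0],[0,0,0]]
    - [34,[0,0,0],[0,0,0]]
    - [34,[0,0,-12],[0,0,0]]
    - [34,[0,0,-40],[0,0,0]]
    - [34,[0,0,-50],[0,0,0]]
    - [40,[0,-10,-50],[0,0,0]]
    - [40,[0,-60,0],[0,0,0]]
    - [40,[0,-60,0],[0,0,0]]

```text
clock: 16.65
eef_pos: [490.4, 16.5, 182.1]
tcp_rot: [3.141, -0.003, 0.274]
contact_force: [0.7, 0.3, -0.4]
opening: 0.47
```

Request:
servo_tool:
  rows:
    - [40,[0,-50,0],[0,0,0]]
    - [40,[0,-30,0],[0,0,0]]

```text
clock: 16.9
eef_pos: [467.7, 94.4, 181.4]
tcp_rot: [-3.141, -0.001, 0.277]
contact_force: [-0.5, 0.6, -0.4]
opening: 0.467
```

Run:
```python
from h import *
print(sense()["eef_pos"])
o=[]
for c in C:
    g=grab_frame(c); cv2.imwrite(f"pics/{c}4.png",g); K,T=C[c]
    for t in ("cover","weight"):
      for b in boxes_of(c,t):
        p=np.array(b["centre"]); w=np.linalg.inv(T)@np.r_[p,1]; u=K@p; print(c,t,round(b["conf"],2),w[:3].round(0),(u[:2]/u[2]).round(1))
    x0,y0=(240,160) if c=="side" else (235,110)
    o.append(cv2.resize(g[y0:y0+110,x0:x0+130],None,fx=3.05,fy=3.05,interpolation=cv2.INTER_CUBIC))
cv2.imwrite("pics/v4.png",np.hstack(o))
```

```text
[467.71962787  94.43456626 181.35557985]
side cover 0.89 [ 272. -258.    4.] [227.3 279.5]
side cover 0.82 [ 428. -493.    5.] [331.9 323.9]
side cover 0.69 [ 534. -148.   52.] [290.3 199.2]
side cover 0.69 [ 666. -475.    7.] [401.2 271.9]
top cover 0.97 [ 535. -143.   56.] [278.9 179.1]
top cover 0.61 [ 283. -254.    9.] [323.9 277.1]
top cover 0.55 [ 673. -463.    7.] [398.6 127.2]
top weight 0.63 [ 534. -143.   54.] [278.9 179.6]
top weight 0.41 [ 563. -243.   30.] [317.5 168.6]
```

View pics/v4.png

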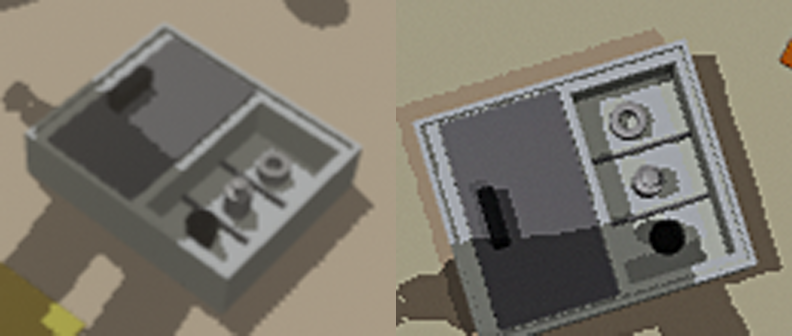

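The cover is on the deck and all three pockets are open. The ring is at crop (629,120), the knobbed weight in the middle pocket at (648,179), and the stopper at (667,236). Next I'll locate the weight from both views.

```bash
cat > wt.py <<'E'
from h import *
from scipy.optimize import least_squares
def fit(tag,guess):
    m={}
    for c in C:
        grab_frame(c)
        for b in trace(c,"weight"):
            ys,xs=np.nonzero(b["mask"]); print(c,round(b["conf"],2),len(xs),xs.mean().round(1),ys.mean().round(1),"plane40",plane(c,(xs.mean(),ys.mean()),guess[2]).round(1)[0])
E
python3 - <<'E'
from wt import *
fit("a",(0,0,28))
print(tri((318.7,222.),(317.6,168.5)).round(1), plane("top",(317.6,168.5),43).round(1),plane("side",(318.7,222.),43).round(1))
print(proj("side",[[563.4,-246.9,45],[563.4,-246.9,5]]),proj("top",[[563.4,-246.9,45],[563.4,-246.9,5]]))
E
python3 plan.py 563 -243 100 15.8 10 40
```

```text
side 0.47 108 317.9 225.0 plane40 [ 559.5 -249.5   28. ]
side 0.29 3875 307.6 219.4 plane40 [ 546.5 -218.3   28. ]
top 0.62 69 317.3 168.8 plane40 [ 563.1 -242.8   28. ]
[ 564.3 -243.7   31.8] [[ 561.6 -242.2   43. ]] [[ 559.6 -250.8   43. ]]
[[319.03430865 220.01765523]
 [317.70336107 228.79871197]] [[319.48104029 167.65822378]
 [318.19389001 169.89635611]]
[468.7  91.8 180.3] [180.    0.   15.7]
[[40.0, [0.0, 35.0, 8.0], [0.0, 0.0, -0.0]], [40.0, [0.0, 35.0, 8.0], [0.0, 0.0, -0.0]], [40.0, [0.0, 35.0, 8.0], [0.0, 0.0, -0.0]], [40.0, [0.0, 35.0, 8.0], [0.0, 0.0, -0.0]], [40.0, [0.0, 35.0, 8.0], [0.0, 0.0, -0.0]], [40.0, [0.0, 35.0, 8.0], [0.0, 0.0, -0.0]], [40.0, [0.0, 35.0, 8.0], [0.0, 0.0, -0.0]], [40.0, [0.0, 35.0, 8.0], [0.0, 0.0, -0.0]]]
[[40.0, [0.0, 35.0, 8.0], [0.0, 0.0, -0.0]], [40.0, [0.0, 35.0, 8.0], [0.0, 0.0, -0.0]]]
```

Request:
servo_tool:
  rows:
    - [40,[0,35,0],[0,0,0]]
    - [40,[0,55,0],[0,0,0]]
    - [40,[0,60,0],[0,0,0]]
    - [40,[0,60,0],[0,0,0]]
    - [40,[0,60,20],[0,0,0]]
    - [38,[0,50,40],[0,0,0]]
    - [38,[-1,29,40],[0,0,0]]
    - [38,[0,0,20],[0,0,0]]

```text
clock: 18.4
eef_pos: [560.8, -243.7, 59.0]
tcp_rot: [-3.14, 0.002, 0.272]
contact_force: [-0.1, -0.2, 1.2]
opening: 0.447
```

```bash
python3 plan.py 562.5 -244.5 -19 15.8 4 38
```

```text
[ 560.8 -243.7   59. ] [-1.799e+02  1.000e-01  1.560e+01]
[[38.0, [0.4, 0.3, 19.5], [-0.0, 0.0, -0.0]], [38.0, [0.4, 0.3, 19.5], [-0.0, 0.0, -0.0]], [38.0, [0.4, 0.3, 19.5], [-0.0, 0.0, -0.0]], [38.0, [0.4, 0.3, 19.5], [-0.0, 0.0, -0.0]]]
```

Request:
servo_tool:
  rows:
    - [36,[0,0,0],[0,0,0]]
    - [36,[0,0,16],[0,0,0]]
    - [36,[0,0,20],[0,0,0]]
    - [36,[0,0,16],[0,0,0]]
    - [36,[0,0,6],[0,0,0]]
    - [36,[0,0,0],[0,0,0]]

```text
clock: 19.15
eef_pos: [561.7, -241.5, 3.0]
tcp_rot: [-3.141, 0.001, 0.276]
contact_force: [-0.5, 0.3, 0.3]
opening: 0.424
```

Request:
servo_tool:
  rows:
    - [36,[0,0,8],[0,0,0]]
    - [36,[0,0,7],[0,0,0]]
    - [36,[0,0,4],[0,0,0]]
    - [36,[0,0,0],[0,0,0]]

```text
clock: 19.65
eef_pos: [561.7, -241.6, -15.8]
tcp_rot: [-3.141, 0.001, 0.276]
contact_force: [0.2, -0.1, 0.2]
opening: 0.422
```

Request:
servo_tool:
  rows:
    - [36,[0,3,2],[0,0,0]]
    - [36,[0,0,2],[0,0,0]]
    - [10,[0,0,0],[0,0,0]]
    - [10,[0,0,0],[0,0,0]]
    - [10,[0,0,0],[0,0,0]]
    - [10,[0,0,0],[0,0,0]]
  force: 40

```text
clock: 20.4
eef_pos: [562.7, -244.6, -19.4]
tcp_rot: [-3.142, 0.0, 0.276]
contact_force: [-1.7, -0.4, 0.9]
opening: 0.284
```

Request:
servo_tool:
  rows:
    - [10,[0,0,0],[0,0,0]]
    - [10,[0,0,0],[0,0,0]]

```text
clock: 20.65
eef_pos: [562.7, -244.6, -19.4]
tcp_rot: [-3.142, 0.0, 0.276]
contact_force: [-1.0, 0.6, 1.8]
opening: 0.286
```

Request:
servo_tool:
  rows:
    - [10,[0,0,-5],[0,0,0]]
    - [10,[0,0,-12],[0,0,0]]
    - [10,[0,0,-20],[0,0,0]]
    - [10,[0,0,-20],[0,0,0]]
    - [10,[0,0,-20],[0,0,0]]
    - [10,[0,0,-10],[0,0,0]]
    - [10,[0,0,0],[0,0,0]]

```text
clock: 21.52
eef_pos: [563.3, -244.8, 68.6]
tcp_rot: [3.14, -0.001, 0.276]
contact_force: [0.2, -1.6, -2.9]
opening: 0.282
```

Run:
```python
from h import *
o=[]
for c in C:
    g=grab_frame(c); cv2.imwrite(f"pics/{c}5.png",g)
    for b in trace(c,"weight"):
        ys,xs=np.nonzero(b["mask"]); print(c,round(b["conf"],2),len(xs),xs.mean().round(1),ys.mean().round(1),xs.min(),xs.max(),ys.min(),ys.max())
p=sense()["eef_pos"]; print(p,sense()["opening"]);p=np.array(p)
for dz in (25,30,40,50,60): print(dz,proj("side",[p+[0,0,dz]]).round(1))
g=cv2.imread("pics/side5.png")
cv2.imwrite("pics/v5.png",cv2.convertScaleAbs(cv2.resize(g[160:270,260:380],None,fx=5,fy=5,interpolation=cv2.INTER_CUBIC),alpha=1.5,beta=20))
```

```text
[ 562.16291969 -244.32639414   66.70030206] 0.28993353909589487
25 [[319.7 208.7]]
30 [[319.9 207.5]]
40 [[320.3 205.1]]
50 [[320.6 202.6]]
60 [[321.  200.1]]
```

View pics/v5.png

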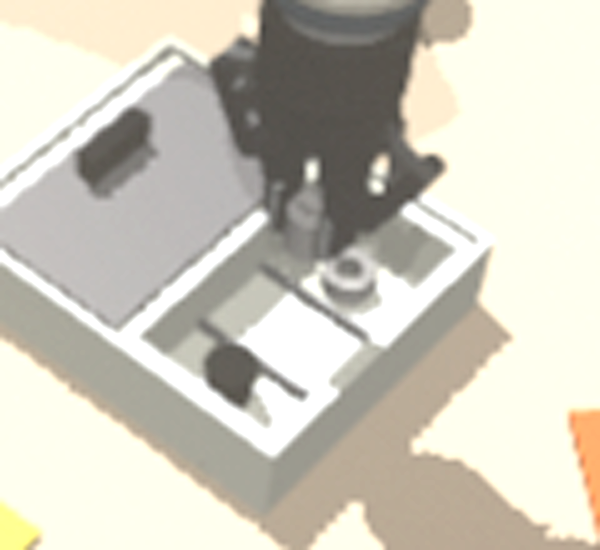

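The weight hangs upright between the fingers at crop (308,225), and its pocket is empty. The ring and stopper are untouched. I'll carry it to the pan at about (540,192).

Request:
servo_tool:
  rows:
    - [10,[0,0,-20],[0,0,0]]
    - [10,[2,-10,-15],[0,0,0]]
    - [10,[5,-24,0],[0,0,0]]
    - [10,[9,-40,0],[0,0,0]]
    - [10,[11,-50,0],[0,0,0]]
    - [10,[12,-52,0],[0,0,0]]
    - [10,[12,-52,0],[0,0,0]]
    - [10,[12,-52,0],[0,0,0]]

```text
clock: 22.72
eef_pos: [545.9, 45.0, 102.6]
tcp_rot: [-3.141, 0.0, 0.276]
contact_force: [1.7, 0.4, -1.5]
opening: 0.287
```

Request:
servo_tool:
  rows:
    - [10,[12,-52,0],[0,0,0]]
    - [10,[11,-45,0],[0,0,0]]
    - [10,[7,-30,0],[0,0,0]]
    - [10,[4,-18,0],[0,0,0]]
    - [10,[0,0,0],[0,0,0]]
    - [10,[0,0,0],[0,0,0]]

```text
clock: 23.48
eef_pos: [540.1, 190.2, 102.4]
tcp_rot: [3.141, 0.001, 0.276]
contact_force: [-1.0, 0.4, -2.6]
opening: 0.285
```

```bash
python3 plan.py 540 192 33 15.8 5 10; python3 -c "
from rig import *
print(sense()['opening'],sense()['contact_force'])"
```

```text
[540.1 190.2 102.4] [180.    0.   15.8]
[[10.0, [0.0, -0.0, 14.0], [0.0, 0.0, -0.0]], [10.0, [0.0, -0.0, 14.0], [0.0, 0.0, -0.0]], [10.0, [0.0, -0.0, 14.0], [0.0, 0.0, -0.0]], [10.0, [0.0, -0.0, 14.0], [0.0, 0.0, -0.0]], [10.0, [0.0, -0.0, 14.0], [0.0, 0.0, -0.0]]]
0.2851280973441316 [-1.02288401  0.37999314 -2.59796173]
```

Request:
servo_tool:
  rows:
    - [10,[0,0,15],[0,0,0]]
    - [10,[0,0,20],[0,0,0]]
    - [10,[0,0,18],[0,0,0]]
    - [10,[0,0,10],[0,0,0]]
    - [10,[0,0,4],[0,0,0]]
    - [10,[0,0,2],[0,0,0]]
    - [10,[0,0,0],[0,0,0]]

```text
clock: 24.35
eef_pos: [540.7, 190.9, 33.9]
tcp_rot: [-3.142, -0.001, 0.276]
contact_force: [0.7, -0.2, -0.9]
opening: 0.292
```

Run:
```python
from wt import *
print(sense()["eef_pos"]); fit("b",(0,0,70))
```

```text
[540.74911543 190.88794889  33.88992336]
```

Request:
servo_tool:
  rows:
    - [10,[0,0,2],[0,0,0]]
    - [10,[0,0,1],[0,0,0]]
    - [10,[0,0,0],[0,0,0]]

```text
clock: 24.92
eef_pos: [540.4, 190.7, 30.4]
tcp_rot: [3.142, 0.0, 0.276]
contact_force: [0.1, -1.1, -1.9]
opening: 0.286
```

Request:
servo_tool:
  rows:
    - [10,[0,0,1],[0,0,0]]
    - [10,[0,0,1],[0,0,0]]
    - [10,[0,0,0],[0,0,0]]

```text
clock: 25.3
eef_pos: [540.4, 190.7, 28.4]
tcp_rot: [3.142, 0.0, 0.276]
contact_force: [0.1, -0.5, -1.5]
opening: 0.288
```

Request:
servo_tool:
  rows:
    - [10,[0,0,1],[0,0,0]]
    - [10,[0,0,0.5],[0,0,0]]
    - [10,[0,0,0],[0,0,0]]

```text
clock: 25.68
eef_pos: [540.4, 190.8, 27.0]
tcp_rot: [-3.142, 0.0, 0.276]
contact_force: [0.3, 0.3, -1.3]
opening: 0.288
```

Request:
servo_tool:
  rows:
    - [10,[0,0,0.7],[0,0,0]]
    - [10,[0,0,0],[0,0,0]]

```text
clock: 25.92
eef_pos: [540.4, 190.7, 26.3]
tcp_rot: [3.142, 0.0, 0.276]
contact_force: [0.1, 0.4, -1.3]
opening: 0.285
```

Request:
servo_tool:
  rows:
    - [10,[0,0,0.7],[0,0,0]]
    - [10,[0,0,0],[0,0,0]]

```text
clock: 26.18
eef_pos: [540.5, 190.7, 25.6]
tcp_rot: [3.142, 0.0, 0.276]
contact_force: [-0.7, 0.6, -1.9]
opening: 0.285
```

Request:
servo_tool:
  rows:
    - [10,[0,0,0.6],[0,0,0]]
    - [10,[0,0,0],[0,0,0]]

```text
clock: 26.42
eef_pos: [540.5, 190.8, 25.6]
tcp_rot: [3.142, -0.0, 0.276]
contact_force: [-1.4, -0.5, 4.9]
opening: 0.287
```

Request:
servo_tool:
  rows:
    - [10,[0,0,0.6],[0,0,0]]
    - [10,[0,0,0],[0,0,0]]

```text
clock: 26.68
eef_pos: [540.5, 190.8, 25.5]
tcp_rot: [3.142, -0.0, 0.276]
contact_force: [-4.0, -1.3, 11.3]
opening: 0.287
```

Contact came at TCP 25.6, as predicted. I'll ease off, then open.

Request:
servo_tool:
  rows:
    - [10,[0,0,-0.7],[0,0,0]]
    - [26,[0,0,0],[0,0,0]]
    - [32,[0,0,0],[0,0,0]]
    - [40,[0,0,0],[0,0,0]]
    - [40,[0,0,0],[0,0,0]]
    - [40,[0,0,0],[0,0,0]]

```text
clock: 27.42
eef_pos: [540.4, 190.8, 25.1]
tcp_rot: [3.142, 0.0, 0.276]
contact_force: [0.2, -0.2, 0.1]
opening: 0.465
```

Request:
servo_tool:
  rows:
    - [40,[0,0,-8],[0,0,0]]
    - [40,[0,0,-20],[0,0,0]]
    - [40,[0,0,-40],[0,0,0]]
    - [40,[0,0,-50],[0,0,0]]
    - [40,[-20,0,-40],[0,0,0]]
    - [40,[-50,0,0],[0,0,0]]
    - [40,[-60,0,0],[0,0,0]]
    - [40,[-60,0,0],[0,0,0]]

```text
clock: 28.42
eef_pos: [356.0, 138.5, 183.5]
tcp_rot: [-3.141, -0.001, 0.276]
contact_force: [-0.9, 0.4, 0.7]
opening: 0.468
```

Run:
```python
from h import *
from scipy import ndimage
print(sense()["eef_pos"])
for c in C:
    g=grab_frame(c); cv2.imwrite(f"pics/{c}6.png",g); K,T=C[c]
    for b in trace(c,"weight"):
        ys,xs=np.nonzero(b["mask"]); u=(xs.mean(),ys.mean()); print(c,"w",round(b["conf"],2),len(xs),np.round(u,1),xs.min(),xs.max(),ys.min(),ys.max(),plane(c,u,67).round(1)[0])
    for b in boxes_of(c,"cover")[:6]:
        p=np.array(b["centre"]); w=np.linalg.inv(T)@np.r_[p,1]; print(c,"cover",round(b["conf"],2),w[:3].round(0))
    print("expect upright:",proj(c,[[540.5,191,50],[540.5,191,90]]).round(1).tolist())
    # change on the pan
    a=cv2.imread(f"pics/{c}0.png"); d=cv2.absdiff(a,g).max(2); m=np.zeros((420,560),np.uint8)
    t=np.linspace(0,6.28,60); cv2.fillPoly(m,[proj(c,np.c_[540+57*np.cos(t),192+57*np.sin(t),t*0+50]).astype(np.int32)],1)
    l,n=ndimage.label((d>35)&(m>0))
    for i in range(1,n+1):
        ys,xs=np.nonzero(l==i)
        if len(xs)>15: print(" change",len(xs),xs.mean().round(1),ys.mean().round(1),xs.min(),xs.max(),ys.min(),ys.max())
```

```text
[355.9884971  138.53932315 183.52627956]
side w 0.55 78 [236.4 128.6] 233 240 123 134 [543.1 188.4  67. ]
side cover 0.81 [ 429. -495.    5.]
side cover 0.78 [ 668. -474.    8.]
side cover 0.71 [ 270. -257.    2.]
side cover 0.61 [ 530. -147.   53.]
expect upright: [[235.7, 132.5], [235.0, 122.8]]
 change 78 236.9 131.6 233 241 125 137
top w 0.61 101 [146.3 178.1] 141 152 173 183 [542.4 189.8  67. ]
top cover 0.91 [ 280. -255.    6.]
top cover 0.68 [ 435. -483.    6.]
top cover 0.59 [ 670. -466.    4.]
top cover 0.58 [ 539. -144.   51.]
expect upright: [[147.8, 179.7], [143.2, 177.7]]
 change 115 152.1 178.9 144 158 174 184
```

```bash
python3 -c "
from rig import *
print(sign_off(), sense()['clock'])"
```

```text
the job is handed in; nothing more can be done
the job is handed in; nothing more can be done
```

The calibration weight is standing on the balance pan and the cover is on the deck. I handed the job in soon after 28.4 s on the robot's clock.

**Cover:** I slid it about 109 mm along the tray, caged between the fingers rather than clamped, so nothing pulled it up. It ended near tray y 50 mm, with all three pockets open.

**Weight:** It was in the middle pocket. I gripped its body at 40 N, carried it over and lowered it in sub-millimetre steps. It touched down with about 5 N, 11 N at most, before I released it and backed away.

**Last checks:**
- **Position:** Both cameras put the weight at about (542, 189), some 3 mm from the pan centre I measured at (540, 192).
- **Upright:** Its outline is about 12 px tall by 8 px wide in the side view, as expected if it stands upright.
- **Cover:** Both views show it on the deck at z 51–53 mm.
- **Limits of the check:** I had used all 12 picture views, so these final checks are numerical only.

**What disagreed:**
- **Fingertip height:** The real fingertips sit about 30 mm above the reported tool point (at 26 mm opening). My first slide passed over the handle without moving the cover. I found the offset by touching the bare deck lightly (about 13 N) and corrected for it.
- **Grip opening:** The fingers read about 24.4 mm on the 26 mm body. I could not explain this, but the grip held.
- **Missed detections:** The network found no weight while it was hidden in the fingers, both after the lift and over the pan.

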